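# Inspect a wax sample under the loupe at its focal height

## Robot

A 6-joint arm with a two-finger parallel gripper is mounted at the origin on a cart in front of the work surface, level with it; the furniture and walls round the work are solid. World frame = base frame: x ahead of the robot, y to its left, z up, the work surface at z = 0. Lengths are in mm, angles in rad, forces in N, time in s.
With the tool pointing down it reaches from about 300 to 775 mm from the base axis. Payload 14.6 kg.
Tool frame: the origin (TCP) lies midway between the tips of the shut fingers; the grasp point (between the pads) lies 19 mm behind it; z points along the fingers, y is the line along which they close (so a half turn about z gives the same grasp; the last joint's range is limited). The gripper opens to 94 mm and grips with 3 to 60 N. Pads are 16 mm wide; open, the fingers measure 119 mm over their backs; the gripper's body (75 mm by 177 mm) begins 78 mm behind the grasp point.
Start: joints at [-1.383, 0.3, 1.521, -0, 1.321, -0.067], TCP at [138.622, -532.234, 171.946] pointing down, gripper open.
Joint ranges: [-3.03, 3.03], [-0.79, 2.21], [0.23, 2.52], [-1.04, 4.18], [0, 3.07], [-2.55, 2.55]. Speed limits (rad/s): [2.22, 2.22, 2.57, 3.14, 3.14, 3.14].

## Interface

Orientations are given as [roll, pitch, yaw] about the fixed x, y, z axes, in that order (R = Rz(yaw) Ry(pitch) Rx(roll)).
In Python, from cell import manip, camera gives the robot as it stands.
- The arm moves only by the tool move_arm, never from a script. Its arguments are lists of equal length, an entry for each row: "dp": the shift along the world's x, y, z in mm, a list of three; "rotation": the turn, a rotation vector about the world's x, y, z in rad, a list of three; "hand": the opening, from 0 (shut) to 1 (fully open). A call has 1 to 10 rows; each row shifts and turns the commanded pose from where the row before left it; what a row does not reach is not made up. A row lasts 1/8 s, in which the tool goes at most 62.5 mm and 10.7 degrees, less where a joint would pass 70% of its speed; a pose out of reach is approached as far as the arm can. A call with a gripper value outside its range is refused whole. The fingers move at their own pace and stop on an object; "newtons" is the grip in N (left out, the last holds). Time passes only in rows, so rows that do not move let the fingers close. It gives the time, the measured TCP pose, the force, the opening and the grip force at its end, in the units of the state.
- manip.read_state(): the state, without advancing time (a new reading comes with each control period).
- camera(name): name is "scene" or "top" or "wrist"; returns a dict with "image" (384x512x3 uint8, red, green, blue), "fx", "fy", "cx", "cy" (pixels), "R" (3x3) and "t" (3): a world point X has camera coordinates R X + t; the wrist camera has in their place "mount" (4x4, takes a point from camera to tool coordinates, whose origin is the TCP and whose axes are the flange's). Camera axes: x right, y down, z forward; pixel columns grow to the right and rows downward; lengths in mm; the calibration is good to about 2 mm. The wrist camera is an equidistant fisheye: a pixel r from the principal point sees the ray r / f radians off the axis. A picture is of the moment at which its call begins: read the wrist's pose just before it. There is no depth.
- manip.sign_off(): hands the job in; it is judged then, once.
The state is a dict: "clock": time; "joints": joint angles; "qd": joint speeds; "effort": joint torques, N m; "eef_pos": TCP position; "eef_rot": TCP orientation; "wrist_force": force on the tool from outside, world axes, zero at the start; "moment": the same for the moment, N m; "finger_gap": finger opening in mm; "finger_force": force on a finger pad.
Only numpy, scipy, OpenCV 4.12 (cv2) and the standard library are available. Lean on these libraries where they do the work, as an engineer would, in place of code of your own. Each camera call takes 0.05 s, during which the arm holds its last target. There are 200 camera calls.

## Task

Switch on the inspection stage by pressing its sprung pedal down to the stop with the gripper, then let it spring back up. Then take the small loupe (not the large reading lens) by its handle and hold it level and still over the sample cap, lens centred on the cap and at the height shown by the pointer on the stage's post, touching neither cap nor stage. Finish while still holding the loupe there; leave the pointer, the cap and the other things on the bench where they are.

Things in the scene. Friction and masses are not known exactly. Their poses are not given: they have to be found in the camera images.
- stage: Fixed grey inspection stage: base slab 16 mm high, x -62 to +103, y -50 to +50 mm. Origin on the bench under the centre of the nest; own x points from nest to post, z up. The nest is an aluminium ring (49 mm across, top at z = 23 mm) holding the sample cap. A steel post 10 mm thick stands at x = +75 mm, rising to z = 165 mm.
- focus (a point): Where the lens centre must come: on the vertical axis of the nest, at the height of the pointer tip (95 to 135 mm above the bench). Axes as the stage. The pointer is a black collar (23 mm across, 12 high) on the post with a steel point that ends 48 mm short of the nest axis; its thumbscrew sticks out 23 mm to the stage's +y. Held by friction: do not push it.
- sample_cap: White bottle cap filled with dark red wax, 38 mm across, 14 mm high, loose in the nest of the stage; its top is 30 mm above the bench. Origin at the centre of its underside.
- pedal (a joint): Angle of the pedal in rad: 0 sprung up at rest, 0.26 fully down at its stop. The spring returns it; fully down takes about 10 N pressed on pedal_pad.
- pedal_pad (a point): Middle of the black ribbed rubber pad on top of the pedal (52 mm wide, 55 mm long), moving with the pedal; 70 mm from the hinge line, which lies on the side of the pad away from the front edge. At rest about 45 mm above the bench, at the stop about 27 mm. Axes as pedal_base.
- pedal_base: Fixed dark steel base of the pedal switch, 125 x 80 x 8 mm, origin at the centre of its underside. Own x axis points from the pedal's free front edge to its hinge; the hinge line is parallel to y at x = +50 mm, z = 20 mm. The aluminium pedal plate is 60 mm wide, 100 mm long and slopes up towards -x by 0.27 rad at rest, nearly level when down.
- loupe: Small hand loupe lying flat on the bench, about 80 g: steel rim 64 mm across, 14 mm high, round a clear lens; straight black handle 14 mm wide, 14 mm high along its own -x, from x = -42 to -130 mm. Origin under the lens centre on its underside; z up. It lies left of the stage beside the larger reading lens; which of the two is nearer the stage varies.
- loupe_lens (a point): Centre of the loupe's lens, 7 mm above its underside. Axes as the loupe.
- loupe_grip (a point): Point on the loupe's handle close to its balance, 70 mm from the lens centre along the loupe's -x, 7 mm above its underside. Axes as the loupe: grip across y, 14 mm.
- reading_lens: Larger reading lens of the same pattern, rim 94 mm across, handle 14 x 14 mm from x = -57 to -162 mm; not to be used. Origin under its lens centre on its underside.
- tweezers: Steel tweezers, 13 x 110 x 7 mm, behind the stage on the left; leave alone. Origin at the centre of the underside.
- torch: Black pocket torch, 33 x 88 x 34 mm, on the right; leave alone. Origin at the centre of the underside.
- wax_lump: Pale lump of wax, 44 x 56 x 33 mm, back left; leave alone. Origin at the centre of the underside.
- dye: Small brown dropper bottle, 27 mm across, 88 mm high, back left; leave alone. Origin at the centre of the underside.
Mind the look-alikes: they are no part of the job. What is shaped like the loupe but purple is not meant. There is more than one size of the pedal_base; the one meant has the size given above.

How it is judged (in metres and radians):
On the way, in this order (a step that is already met when the one before it is completed fails the run):
1. the pedal is pressed down to its stop (value of joint pedal above 0.235 rad), for 0.1 s.
2. with the pedal sprung back up, the loupe is lifted off the bench in the gripper (value of joint pedal below 0.04 rad and height (world z) of loupe_lens above 0.04 m and contact force between the fingers and loupe above 0.5 N), for 0.2 s.
At the end, for the whole second after the job is handed in: Loupe held only by the gripper: lens within 12 mm of the nest axis and 8 mm of the pointer height, level within 7 degrees, still (20 mm/s, 0.15 rad/s), touching neither stage nor cap; pedal up; cap in its nest (6 mm); pointer within 5 mm of its setting (horizontal distance between loupe_lens and focus below 0.012 m and z of loupe_lens in the frame of focus between -0.008 and 0.008 m and angle between loupe_lens's own z axis and vertical below 0.13 rad and contact force between the fingers and loupe above 0.5 N and contact force between loupe and stage below 0.2 N and contact force between loupe and sample_cap below 0.2 N and linear speed of loupe below 0.02 m/s and angular speed of loupe below 0.15 rad/s and value of joint pedal below 0.04 rad and horizontal distance between sample_cap and stage below 0.006 m and z of sample_cap in the frame of stage below 0.02 m and distance of focus from where it was at the start of the episode below 0.005 m); the arm keeps its last pose, push and grip.
It fails at once if the loupe knocks against the sample cap or the stage (contact force between loupe and sample_cap above 1 N or contact force between loupe and stage above 2 N).
It fails at once if the pointer is pushed along its post (distance of focus from where it was at the start of the episode above 0.005 m).
It fails at once if the sample cap leaves its nest (distance of sample_cap from where it was at the start of the episode above 0.01 m).
It fails at once if the reading lens or another thing on the bench is moved by more than 3 cm (distance of any of reading_lens, tweezers, torch, wax_lump, dye from where it was at the start of the episode above 0.03 m).
It also fails if it takes over 53 s, if anything falls off the work surface, if the arm or the gripper's body presses on something with over 40 N, if the wrist force passes 120 N, or if a joint passes its speed limit or range.

## Working session

There is one attempt and no reset: what is moved stays moved. The work goes in short steps, Python scripts to look and compute and a tool call to move; the robot and the scene stay as the last step left them, time stands still between calls to the robot, and variables do not carry over. Pictures are saved under pics/ and viewed, at most 10 in all, crops included, and the job is handed in when it is done.

Besides the shell and the picture viewer there is one more tool, called after "Emit:" by a JSON object that holds its "method" and its "body", one argument or row to a line. move_arm: Moves the arm, as the interface text tells. Its arguments: {"type":"object","properties":{"dp":{"type":"array","items":{"type":"array","items":{"type":"number"}}},"rotation":{"type":"array","items":{"type":"array","items":{"type":"number"}}},"hand":{"type":"array","items":{"type":"number"}},"newtons":{"type":"number"}},"required":["dp","rotation","hand"]}

```bash
mkdir -p pics
cat > h.py <<'E'
import numpy as np, cv2, pickle
from cell import manip, camera
def snap(n,f):
    c=camera(n); cv2.imwrite(f'pics/{f}.png',cv2.resize(c['image'][:,:,::-1],(800,600),interpolation=cv2.INTER_CUBIC)); pickle.dump(c,open(f'pics/{f}.pkl','wb')); return c
def ray(c,u,v):  # u,v in 800x600 picture px
    u=(u+.5)*.64-.5; v=(v+.5)*.64-.5
    d=np.array([(u-c['cx'])/c['fx'],(v-c['cy'])/c['fy'],1]); R=np.array(c['R']); return -R.T@np.array(c['t']), R.T@d
def onz(c,u,v,z):
    o,d=ray(c,u,v); return (o+d*(z-o[2])/d[2]).round(1)
def proj(c,X):
    p=np.array(c['R'])@np.array(X,float)+np.array(c['t']); 
    return ((np.array([p[0]/p[2]*c['fx']+c['cx'],p[1]/p[2]*c['fy']+c['cy']])+.5)/.64-.5).round(1)
def load(f): return pickle.load(open(f'pics/{f}.pkl','rb'))
E
python3 - <<'E'
from h import *
for n in('top','scene'):
    c=snap(n,n+'0'); print(n,{k:np.round(v,3).tolist() for k,v in c.items() if k!='image'})
print(manip.read_state())
E
```

```text
top {'fx': 424.463, 'fy': 424.463, 'cx': 262.962, 'cy': 193.15, 'R': [[0.027, -1.0, 0.0], [-0.995, -0.027, -0.096], [0.096, 0.002, -0.995]], 't': [-59.912, 553.446, 1386.413]}
scene {'fx': 372.029, 'fy': 372.029, 'cx': 246.377, 'cy': 188.644, 'R': [[-0.914, -0.406, 0.024], [-0.181, 0.354, -0.918], [0.364, -0.843, -0.396]], 't': [466.885, 211.711, 999.553]}
{'clock': 0.1, 'joints': array([-1.38261500e+00,  3.00404324e-01,  1.52150123e+00,  1.21121194e-05,
        1.32069837e+00, -6.66168077e-02]), 'qd': array([ 0.00144428, -0.00243705, -0.00150559,  0.0002497 , -0.00063389,
       -0.00131765]), 'effort': array([ 1.62242497e-03, -5.32643473e+01, -3.53284121e+01,  7.09994417e-02,
        2.34738953e-02, -7.06581886e-05]), 'eef_pos': array([ 138.5701604 , -531.98739269,  171.45675522]), 'eef_rot': array([-3.14058441e+00, -7.90237282e-05,  2.54795091e-01]), 'wrist_force': array([0.40432591, 0.53113185, 0.84564916]), 'moment': array([-0.01012861, -0.01932289,  0.00786456]), 'finger_force': 0.0, 'finger_gap': 93.87627024042462}
```

View pics/top0.png

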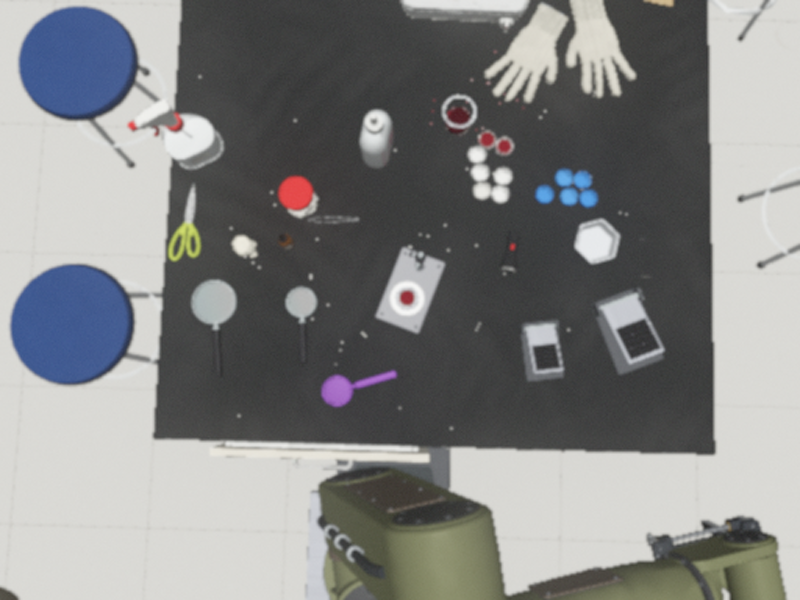

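View pics/scene0.png

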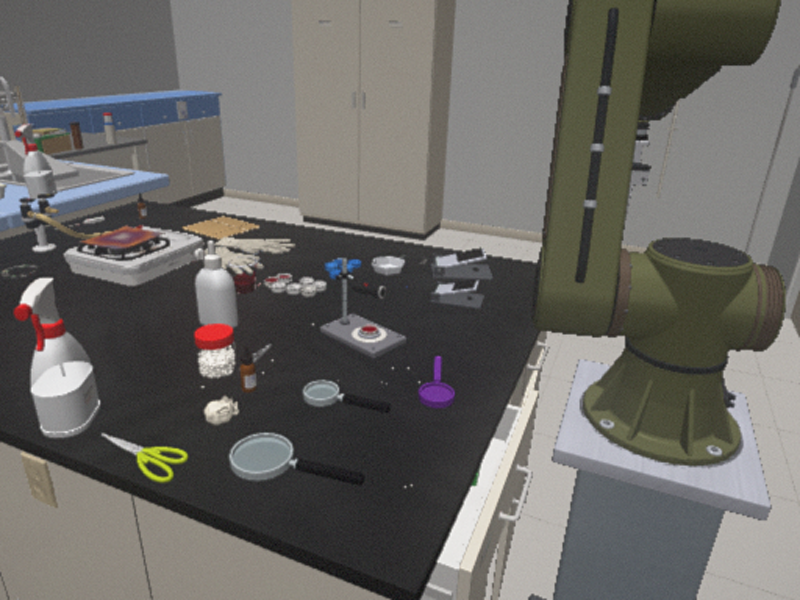

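Top view: the loupe's lens is at (301,303) and its handle runs to (303,362). The reading lens is at (214,302). The stage nest is at (407,298). There are two pedals, at (543,350) and (630,330).

Run:
```python
from h import *
t=load('top0'); s=load('scene0')
for n,p,z in [('lens',(301,303),10),('hend',(303.5,362),10),('nest',(407,298),25),('pedA c',(543,350),8),('pedB c',(630,330),8)]: print(n,onz(t,*p,z))
A=t['image'][190:245,320:430]; B=t['image'][150:220,235:290]
def up(im,w,h): return cv2.resize(im,(w,h),interpolation=cv2.INTER_CUBIC)
C=s['image'][155:230,200:275]
# A: 110x55 ->x7 ; 
im=np.zeros((600,800,3),np.uint8)
im[:275,:550]=up(t['image'][195:250,320:430],550,275)
im[280:600,:320]=up(t['image'][155:219,235:299],320,320)
im[280:600,330:730]=up(s['image'][160:232,198:288],400,320)
cv2.imwrite('pics/c1.png',im[:,:,::-1])
```

```text
lens [548.  192.7  10. ]
hend [421.6 181.8  10. ]
nest [563.5 -35.6  25. ]
pedA c [ 461.3 -330.1    8. ]
pedB c [ 509.3 -516.7    8. ]
```

View pics/c1.png

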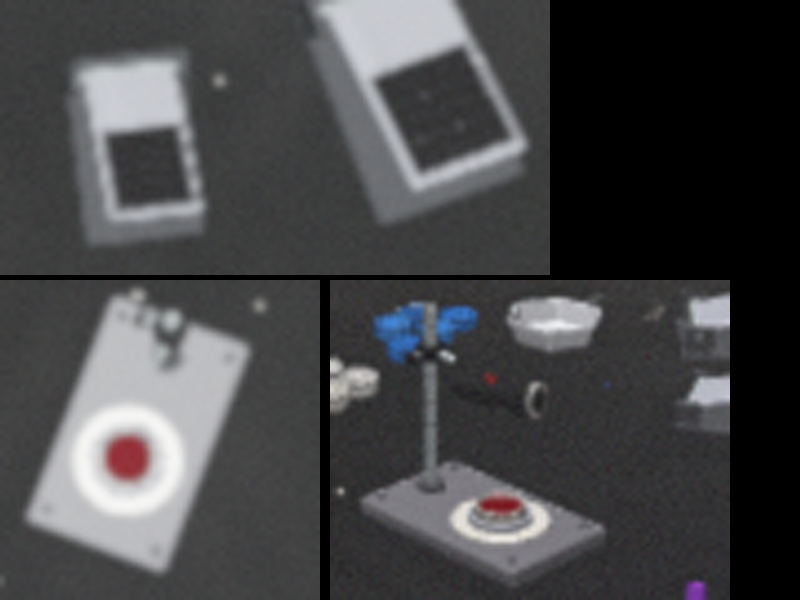

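The crop shows pedal A at left is about 38 px, or roughly 124 mm, long, so it is the right one. Its pad is at (150,168) in the crop. The nest is at (127,458), and the collar in the scene view is at (430,352).

Run:
```python
from h import *
t=load('top0'); s=load('scene0')
f=lambda x,y:((x+.5)/.64-.5,(y+.5)/.64-.5)
A=lambda x,y:f(320+x/5,195+y/5)
B=lambda x,y:f(235+x/5,155+(y-280)/5)
C=lambda x,y:f(198+(x-330)*.225,160+(y-280)*.225)
print('pad',onz(t,*A(150,168),45))
a,b=[onz(t,*A(*p),4) for p in((90,243),(72,90))]; print('base left',a,b)
for p in [(108,222),(205,205),(95,70),(183,67)]: print('plate',onz(t,*A(*p),40))
n=onz(t,*B(127,458),30); print('nest',n)
e=[onz(t,*B(*p),16) for p in((28,520),(115,296),(165,573),(250,347))]
print(e); E=np.array(e); c=E.mean(0); d=(E[1]-E[0]+E[3]-E[2])/2; yaw=np.arctan2(d[1],d[0]); ux=np.array([np.cos(yaw),np.sin(yaw),0])
print('yaw',yaw,'len',np.linalg.norm(d),'nest from edges',c-20.5*ux)
post=(c-20.5*ux+n)/2+75*ux; print('post',post)
for z in (16,100,105,110,115,120,125,130,135,165): print(z,proj(s,[*post[:2],z]))
print('collar',C(430,352),'posttop',C(430,303),'base',C(430,482))
print('tool lens',onz(t,301,303,10),onz(t,303.5,362,7),onz(t,302,320,10))
```

```text
pad [ 444.9 -331.5   45. ]
base left [ 394.5 -300.2    4. ] [ 496.5 -287.     4. ]
plate [ 409.1 -305.4   40. ]
plate [ 421.8 -368.7   40. ]
plate [ 508.2 -295.9   40. ]
plate [ 511.7 -353.7   40. ]
nest [562.8 -36.   30. ]
[array([520.8,  29.2,  16. ]), array([674.1, -24.6,  16. ]), array([487.8, -63.4,  16. ]), array([ 641.8, -116.7,   16. ])]
yaw -0.33535515717441744 len 162.71424338391523 nest from edges [561.76698355 -37.12835645  16.        ]
post [633.10550318 -61.24702047  23.        ]
16 [345.9 322.8]
100 [345.7 287.5]
105 [345.7 285.3]
110 [345.7 283.2]
115 [345.7 281. ]
120 [345.7 278.8]
125 [345.7 276.6]
130 [345.7 274.4]
135 [345.7 272.2]
165 [345.6 258.8]
collar (344.8125, 275.59375) posttop (344.8125, 258.3671875) base (344.8125, 321.296875)
tool lens [548.  192.7  10. ] [421.6 182.3   7. ] [511.3 188.9  10. ]
```

Emit:
{"method": "move_arm", "body": {
  "dp": [
    [44, 29, -11],
    [44, 29, -11],
    [44, 29, -11],
    [44, 29, -11],
    [44, 29, -11],
    [44, 29, -11],
    [42, 27, -11],
    [0, 0, 0]
  ],
  "rotation": [
    [0, 0, 0],
    [0, 0, 0],
    [0, 0, 0],
    [0, 0, 0],
    [0, 0, 0],
    [0, 0, 0],
    [0, 0, 0],
    [0, 0, 0]
  ],
  "hand": [0, 0, 0, 0, 0, 0, 0, 0]
}}

```text
clock: 1.1
eef_pos: [446.1, -329.0, 93.6]
eef_rot: [-3.14, 0.001, 0.259]
wrist_force: [0.3, -0.5, 0.1]
finger_gap: 17.5
finger_force: 0.0
```

Emit:
{"method": "move_arm", "body": {
  "dp": [
    [0, -2, -20],
    [0, 0, -20],
    [0, 0, -10],
    [0, 0, -8],
    [0, 0, -6],
    [0, 0, -3],
    [0, 0, 0]
  ],
  "rotation": [
    [0, 0, 0],
    [0, 0, 0],
    [0, 0, 0],
    [0, 0, 0],
    [0, 0, 0],
    [0, 0, 0],
    [0, 0, 0]
  ],
  "hand": [0, 0, 0, 0, 0, 0, 0]
}}

```text
clock: 1.98
eef_pos: [444.7, -333.3, 28.1]
eef_rot: [3.141, -0.0, 0.255]
wrist_force: [0.3, 0.1, 0.1]
finger_gap: -0.1
finger_force: 0.0
```

Run:
```python
from h import *
c=snap('wrist','w1'); s=load('top0'); t=snap('top','t1'); sc=snap('scene','s1')
print(manip.read_state()['wrist_force'])
im=np.zeros((600,800,3),np.uint8)
im[:300,:400]=cv2.resize(c['image'],(400,300))
im[:300,400:]=cv2.resize(t['image'][190:265,310:410],(400,300),interpolation=2)
im[300:,:400]=cv2.resize(sc['image'][140:215,250:350],(400,300),interpolation=2)
cv2.imwrite('pics/c2.png',im[:,:,::-1])
```

```text
[-0.07875153  0.41596563  0.36668066]
```

View pics/c2.png

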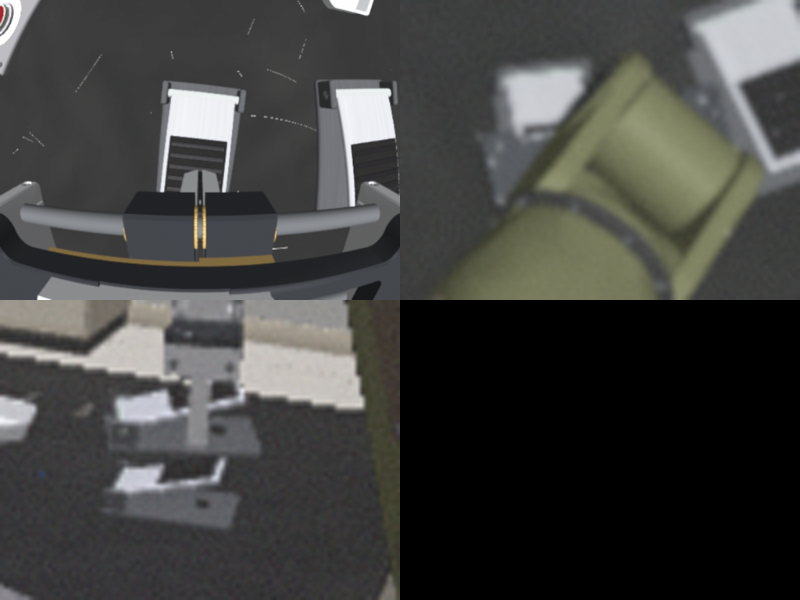

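Run:
```python
from h import *
s=load('s1');t=load('top0')
st=manip.read_state(); p=st['eef_pos']; print(p)
f=lambda q:(((q+.5)*.64-.5))
for n,X in [('tcp',p),('pad',[445,-331,45]),('A back',[507,-325,28]),('basecorner',[394.5,-300.2,4])]:
    q=f(proj(s,X)); print(n,'s1 crop',(q[0]-250)*4,300+(q[1]-140)*4)
c=load('w1'); print({k:np.round(v,3).tolist() for k,v in c.items() if k!='image'})
```

```text
[ 444.77530087 -333.34584892   28.27111724]
tcp s1 crop 189.68000000000006 481.68000000000006
pad s1 crop 190.192 466.32000000000005
A back s1 crop 125.42399999999998 473.48800000000006
basecorner s1 crop 229.10400000000004 527.248
{'fx': 297.319, 'fy': 297.319, 'cx': 255.691, 'cy': 195.043, 'mount': [[0.001, -0.974, -0.228, 66.429], [1.0, 0.001, 0.001, 0.492], [-0.001, -0.228, 0.974, -213.305], [0.0, 0.0, 0.0, 1.0]]}
```

Run:
```python
from h import *
a=load('scene0')['image'][145:215,262:322];b=load('s1')['image'][145:215,262:322]
im=np.hstack([cv2.resize(x,(390,455),interpolation=2) for x in(a,b)])
cv2.imwrite('pics/c3.png',im[:,:,::-1]); st=manip.read_state(); print(st['wrist_force'],st['effort'],st['joints'])
```

```text
[-0.07875153  0.41596563  0.36668066] [-1.39826088e-02 -5.75405252e+01 -3.01269150e+01  5.96691761e-02
 -2.93249090e-02 -5.65601167e-04] [-7.09052551e-01  4.71738284e-01  1.64321693e+00 -1.03055403e-05
  1.02611283e+00  6.06890106e-01]
```

View pics/c3.png

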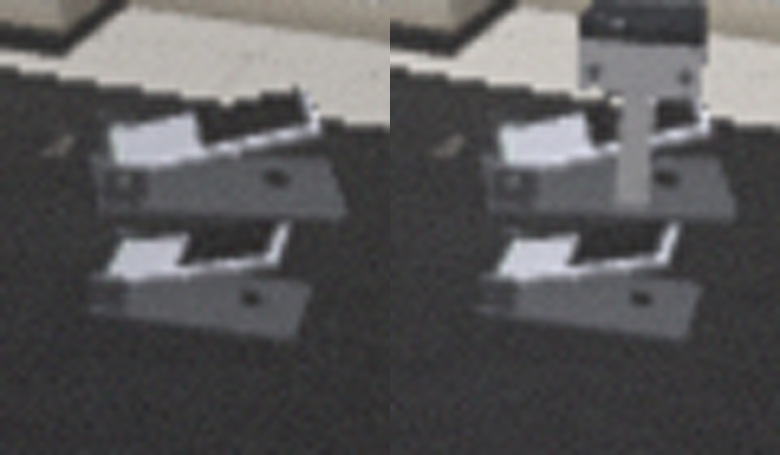

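```bash
cat >> h.py <<'E'
from scipy.spatial.transform import Rotation as Ro
def wpose(p,r,c):
    M=np.array(c['mount']); R=Ro.from_euler('xyz',r).as_matrix()
    return R@M[:3,:3], R@M[:3,3]+p
def wproj(c,p,r,X):
    R,o=wpose(p,r,c); q=R.T@(np.array(X,float)-o); th=np.arctan2(np.hypot(q[0],q[1]),q[2]); n=q[:2]/np.hypot(*q[:2])
    return np.array([c['cx'],c['cy']])+c['fx']*th*n
def wray(c,p,r,u,v):
    R,o=wpose(p,r,c); d=np.array([u-c['cx'],v-c['cy']]); a=np.hypot(*d)/c['fx']; d=d/np.hypot(*d)
    return o,R@np.array([d[0]*np.sin(a),d[1]*np.sin(a),np.cos(a)])
def wonz(c,p,r,u,v,z):
    o,d=wray(c,p,r,u,v); return (o+d*(z-o[2])/d[2]).round(1)
E
python3 - <<'E'
from h import *
c=load('w1'); st=manip.read_state(); p=st['eef_pos']; r=st['eef_rot']
for n,X in [('tcp',p),('pad far edge',(472,-328,38)),('hinge end',(511,-325,22)),('cap',(563,-36,30))]: print(n,(wproj(c,p,r,X)*400/512).round(1))
s=load('s1')
print((proj(s,[*p[:2],p[2]+97])+.5)*.64-.5, (proj(s,p)+.5)*.64-.5)
E
```

```text
tcp [199. 169.]
pad far edge [200.9 142.5]
hinge end [208.3  99.1]
cap [-4.3 19.5]
[299.468 161.548] [297.42 185.42]
```

Emit:
{"method": "move_arm", "body": {
  "dp": [
    [0, 0, -4],
    [0, 0, -4],
    [0, 0, 0]
  ],
  "rotation": [
    [0, 0, 0],
    [0, 0, 0],
    [0, 0, 0]
  ],
  "hand": [0, 0, 0]
}}

```text
clock: 2.5
eef_pos: [444.4, -333.1, 19.5]
eef_rot: [-3.141, 0.0, 0.255]
wrist_force: [-0.1, -1.1, 0.6]
finger_gap: 0.6
finger_force: 0.0
```

Run:
```python
from h import *
st=manip.read_state(); print(st['eef_pos'],st['wrist_force'],st['effort'])
c=snap('wrist','w2'); s=snap('scene','s2')
im=np.zeros((600,800,3),np.uint8)
im[:420,:480]=cv2.resize(c['image'][90:300,140:380],(480,420),interpolation=2)
im[:350,485:785]=cv2.resize(s['image'][145:215,262:322],(300,350),interpolation=2)
cv2.imwrite('pics/c4.png',im[:,:,::-1])
```

```text
[ 444.42749912 -333.0800667    19.49518829] [-0.08607664 -1.11305097  0.5914099 ] [-2.13436804e-03 -5.77171040e+01 -2.96276003e+01  5.89094823e-02
 -1.17869005e-01 -6.07292759e-05]
```

View pics/c4.png

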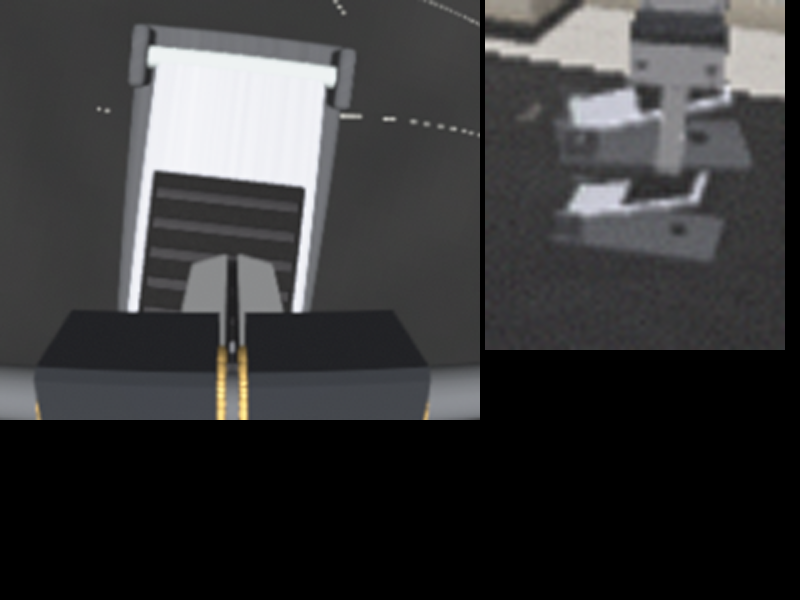

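Run:
```python
from h import *
t=load('top0'); c=load('w2'); st=manip.read_state(); p=st['eef_pos']; r=st['eef_rot']
f=lambda x,y:((x+.5)/.64-.5,(y+.5)/.64-.5)
A=lambda x,y:f(320+x/5,195+y/5)
W=lambda x,y:(140+x/2,90+y/2)
for z in(20,30):
  print('top',[onz(t,*A(*q),z) for q in((74,58),(187,52))])
  print('wri',[wonz(c,p,r,*W(*q),z) for q in((133,28),(354,52))])
z=38
print('padfar top',[onz(t,*A(*q),z) for q in((107,132),(180,127))])
print('padfar wri',[wonz(c,p,r,*W(*q),z) for q in((155,170),(304,187))])
p2=p+[0,0,25]
print('padfar wri+25',[wonz(c,p2,r,*W(*q),z) for q in((155,170),(304,187))],[wonz(c,p2,r,*W(*q),20) for q in((133,28),(354,52))])
```

```text
top [array([ 517.1, -285.4,   20. ]), array([ 523.1, -360.7,   20. ])]
wri [array([ 516.4, -278.8,   20. ]), array([ 528.3, -357.6,   20. ])]
top [array([ 516.4, -283.7,   30. ]), array([ 522.4, -358.5,   30. ])]
wri [array([ 516. , -280.6,   30. ]), array([ 527.4, -355.7,   30. ])]
padfar top [array([ 467.8, -304.6,   38. ]), array([ 472.4, -352.4,   38. ])]
padfar wri [array([ 471.6, -300.5,   38. ]), array([ 478.6, -350.2,   38. ])]
padfar wri+25 [array([ 466.8, -298.4,   38. ]), array([ 474.7, -354.5,   38. ])] [array([ 517.2, -274.4,   20. ]), array([ 530.6, -362.4,   20. ])]
```

The tip sits at the same image row in both wrist views. That means the visible fingertips end about 25 mm above the nominal TCP, so they are only now reaching the pad. I'll keep lowering gently.

Emit:
{"method": "move_arm", "body": {
  "dp": [
    [0, 0, -3],
    [0, 0, -3],
    [0, 0, 0]
  ],
  "rotation": [
    [0, 0, 0],
    [0, 0, 0],
    [0, 0, 0]
  ],
  "hand": [0, 0, 0]
}}

```text
clock: 2.98
eef_pos: [444.7, -333.3, 13.9]
eef_rot: [3.141, -0.0, 0.255]
wrist_force: [-1.3, 0.3, 3.3]
finger_gap: 0.3
finger_force: 1.5
```

Emit:
{"method": "move_arm", "body": {
  "dp": [
    [0, 0, -4],
    [0, 0, -4],
    [0, 0, -3],
    [0, 0, 0]
  ],
  "rotation": [
    [0, 0, 0],
    [0, 0, 0],
    [0, 0, 0],
    [0, 0, 0]
  ],
  "hand": [0, 0, 0, 0]
}}

```text
clock: 3.48
eef_pos: [444.5, -333.4, 2.8]
eef_rot: [3.141, 0.0, 0.255]
wrist_force: [-1.9, -0.4, 6.2]
finger_gap: 0.6
finger_force: 3.0
```

Emit:
{"method": "move_arm", "body": {
  "dp": [
    [0, 0, -4],
    [0, 0, -3],
    [0, 0, 0]
  ],
  "rotation": [
    [0, 0, 0],
    [0, 0, 0],
    [0, 0, 0]
  ],
  "hand": [0, 0, 0]
}}

```text
clock: 3.85
eef_pos: [444.3, -333.5, -4.1]
eef_rot: [3.141, 0.001, 0.255]
wrist_force: [-4.9, -1.2, 7.9]
finger_gap: 0.7
finger_force: 4.0
```

Emit:
{"method": "move_arm", "body": {
  "dp": [
    [0, 0, -3],
    [0, 0, -3],
    [0, 0, 0]
  ],
  "rotation": [
    [0, 0, 0],
    [0, 0, 0],
    [0, 0, 0]
  ],
  "hand": [0, 0, 0]
}}

```text
clock: 4.22
eef_pos: [444.5, -333.8, -7.4]
eef_rot: [3.141, 0.0, 0.255]
wrist_force: [-16.7, 7.5, 39.7]
finger_gap: 0.8
finger_force: 19.6
```

Emit:
{"method": "move_arm", "body": {
  "dp": [
    [0, 0, 1],
    [0, 0, 0],
    [0, 0, 12],
    [0, 0, 20],
    [0, 10, 40],
    [0, 20, 50],
    [-5, 55, 20],
    [0, 60, 0]
  ],
  "rotation": [
    [0, 0, 0],
    [0, 0, 0],
    [0, 0, 0],
    [0, 0, 0],
    [0, 0, 0],
    [0, 0, 0],
    [0, 0, 0],
    [0, 0, 0]
  ],
  "hand": [0, 0, 0, 0, 0, 0, 0, 0]
}}

```text
clock: 5.22
eef_pos: [439.8, -187.3, 134.1]
eef_rot: [3.14, -0.002, 0.253]
wrist_force: [1.2, 0.3, -0.2]
finger_gap: 0.3
finger_force: 0.0
```

Emit:
{"method": "move_arm", "body": {
  "dp": [
    [0, 55, 10],
    [0, 55, 0],
    [0, 55, 0],
    [8, 55, 0],
    [10, 55, 0],
    [10, 55, -10],
    [10, 44, -14],
    [0, 0, 0]
  ],
  "rotation": [
    [0, 0, 0],
    [0, 0, -0.03],
    [0, 0, -0.03],
    [0, 0, -0.03],
    [0, 0, -0.03],
    [0, 0, -0.03],
    [0, 0, -0.02],
    [0, 0, 0]
  ],
  "hand": [0, 0, 0.5, 0.5, 0.5, 0.5, 0.5, 0.5]
}}

```text
clock: 6.22
eef_pos: [476.9, 187.9, 117.2]
eef_rot: [3.141, 0.003, 0.088]
wrist_force: [0.3, -0.5, -0.2]
finger_gap: 46.8
finger_force: 0.0
```

Run:
```python
from h import *
st=manip.read_state(); p=st['eef_pos']; r=st['eef_rot']; print(p,r)
c=snap('wrist','w3'); pickle.dump((p,r),open('pics/w3p.pkl','wb'))
for X in [(548,193,7),(478,187,14),(422,182,7)]: print((wproj(c,p,r,X)/.64).round())
```

```text
[476.89861456 187.88027218 117.18313833] [3.14131695e+00 2.57617999e-03 8.78512443e-02]
[400. 190.]
[400. 292.]
[400. 364.]
```

View pics/w3.png

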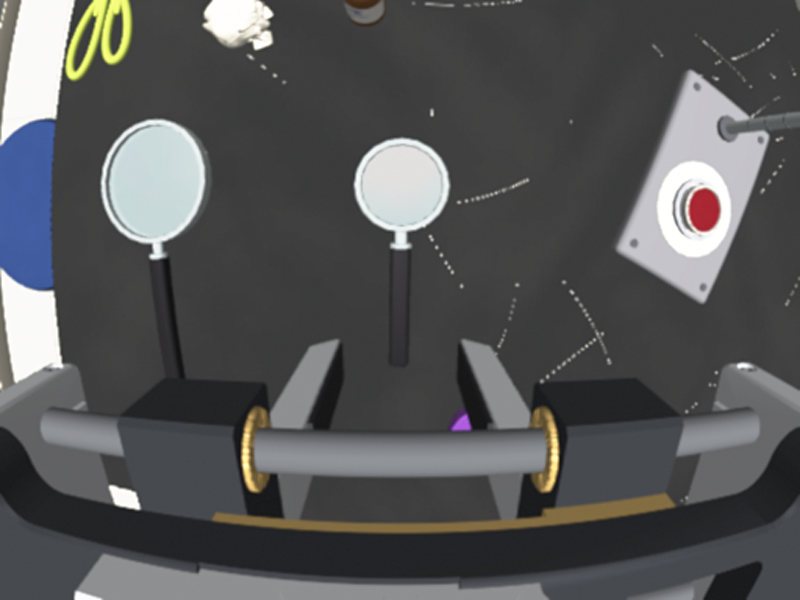

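The loupe lens is at (402,184) and the handle end at (399,365), both centred between the fingers as predicted. I'll descend now.

Emit:
{"method": "move_arm", "body": {
  "dp": [
    [2, 0, -35],
    [0, 0, -35],
    [0, 0, -30],
    [0, 0, -20],
    [0, 0, -10],
    [0, 0, -6],
    [0, 0, -3],
    [0, 0, 0]
  ],
  "rotation": [
    [0, 0, 0],
    [0, 0, 0],
    [0, 0, 0],
    [0, 0, 0],
    [0, 0, 0],
    [0, 0, 0],
    [0, 0, 0],
    [0, 0, 0]
  ],
  "hand": [0.5, 0.5, 0.5, 0.5, 0.5, 0.5, 0.5, 0.5]
}}

```text
clock: 7.28
eef_pos: [479.8, 185.8, -19.7]
eef_rot: [-3.141, -0.0, 0.085]
wrist_force: [0.3, 0.7, 0.4]
finger_gap: 47.3
finger_force: 0.0
```

Emit:
{"method": "move_arm", "body": {
  "dp": [
    [0, 0, -3],
    [0, 0, -2],
    [0, 0, 0]
  ],
  "rotation": [
    [0, 0, 0],
    [0, 0, 0],
    [0, 0, 0]
  ],
  "hand": [0.5, 0.5, 0.5]
}}

```text
clock: 7.65
eef_pos: [479.5, 185.8, -25.2]
eef_rot: [3.142, 0.0, 0.085]
wrist_force: [-0.7, -0.2, -0.4]
finger_gap: 47.1
finger_force: 0.0
```

Emit:
{"method": "move_arm", "body": {
  "dp": [
    [0, 0, -2],
    [0, 0, -1],
    [0, 0, 0]
  ],
  "rotation": [
    [0, 0, 0],
    [0, 0, 0],
    [0, 0, 0]
  ],
  "hand": [0.5, 0.5, 0.5]
}}

```text
clock: 8.02
eef_pos: [479.6, 185.8, -28.1]
eef_rot: [3.142, 0.0, 0.085]
wrist_force: [0.4, -0.5, 0.1]
finger_gap: 47.1
finger_force: 0.0
```

Emit:
{"method": "move_arm", "body": {
  "dp": [
    [0, 0, 0],
    [0, 0, 0],
    [0, 0, 0],
    [0, 0, 0],
    [0, 0, 0]
  ],
  "rotation": [
    [0, 0, 0],
    [0, 0, 0],
    [0, 0, 0],
    [0, 0, 0],
    [0, 0, 0]
  ],
  "hand": [0, 0, 0, 0, 0],
  "newtons": 30
}}

```text
clock: 8.65
eef_pos: [479.6, 185.8, -28.0]
eef_rot: [-3.142, -0.0, 0.085]
wrist_force: [-0.5, 0.6, 0.3]
finger_gap: 13.4
finger_force: 30.0
```

Emit:
{"method": "move_arm", "body": {
  "dp": [
    [0, 0, 10],
    [0, 0, 20],
    [0, 0, 30],
    [0, 0, 30],
    [0, 0, 20],
    [0, 0, 9],
    [0, 0, 0],
    [0, 0, 0]
  ],
  "rotation": [
    [0, 0, 0],
    [0, 0, 0],
    [0, 0, 0],
    [0, 0, 0],
    [0, 0, 0],
    [0, 0, 0],
    [0, 0, 0],
    [0, 0, 0]
  ],
  "hand": [0, 0, 0, 0, 0, 0, 0, 0]
}}

```text
clock: 9.65
eef_pos: [479.2, 185.6, 90.1]
eef_rot: [3.141, 0.001, 0.085]
wrist_force: [-0.2, -0.5, -1.3]
finger_gap: 14.2
finger_force: 30.0
```

Run:
```python
from h import *
st=manip.read_state(); p=st['eef_pos']; r=st['eef_rot']; print(p,r)
c=snap('wrist','w4'); pickle.dump((p,r),open('pics/w4p.pkl','wb'));s=snap('scene','s4')
im=np.zeros((600,800,3),np.uint8)
im[:450,:600]=cv2.resize(c['image'],(600,450),interpolation=2)
im[300:,500:]=cv2.resize(s['image'][150:250,180:280],(300,300),interpolation=2)
cv2.imwrite('pics/c5.png',im[:,:,::-1])
```

```text
[479.20831242 185.62974979  90.14497714] [3.14131910e+00 1.28474927e-03 8.47547551e-02]
```

View pics/c5.png

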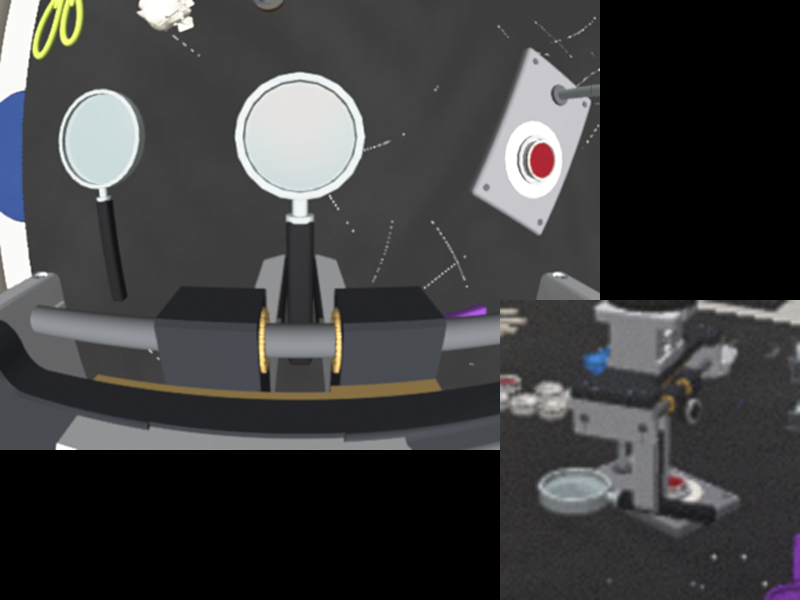

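Run:
```python
from h import *
c=load('w4'); p,r=pickle.load(open('pics/w4p.pkl','rb'))
k=512/600
for z in(125,132):
  L=[wonz(c,p,r,x*k,y*k,z) for x,y in((300,72),(300,199),(235,136),(365,136))]; print(z,L, np.mean(L[:2],0),L[0]-L[1],L[2]-L[3])
# nest from wrist w3,w4
print('cap w4',wonz(c,p,r,541*k,160*k,28)); q=pickle.load(open('pics/w3p.pkl','rb')); print('cap w3',wonz(load('w3'),*q,703*.64,210*.64,28))
# pointer in s0 raw patch, enlarged
s=load('scene0'); im=cv2.resize(s['image'][163:183,208:240],(800,500),interpolation=2); cv2.imwrite('pics/c6.png',im[:,:,::-1])
print('lens scene raw',(proj(load('s4'),[548,191,125])+.5)*.64-.5, 'seen',180+75/3,150+188/3)
```

```text
125 [array([585.1, 194. , 125. ]), array([519.5, 188.3, 125. ]), array([549.5, 224.3, 125. ]), array([555.3, 158. , 125. ])] [552.3  191.15 125.  ] [65.6  5.7  0. ] [-5.8 66.3  0. ]
132 [array([583.6, 193.9, 132. ]), array([520.6, 188.4, 132. ]), array([549.4, 223. , 132. ]), array([554.9, 159.3, 132. ])] [552.1  191.15 132.  ] [63.   5.5  0. ] [-5.5 63.7  0. ]
cap w4 [566.2 -34.5  28. ]
cap w3 [565.8 -34.7  28. ]
lens scene raw [205.58  213.324] seen 205.0 212.66666666666666
```

View pics/c6.png

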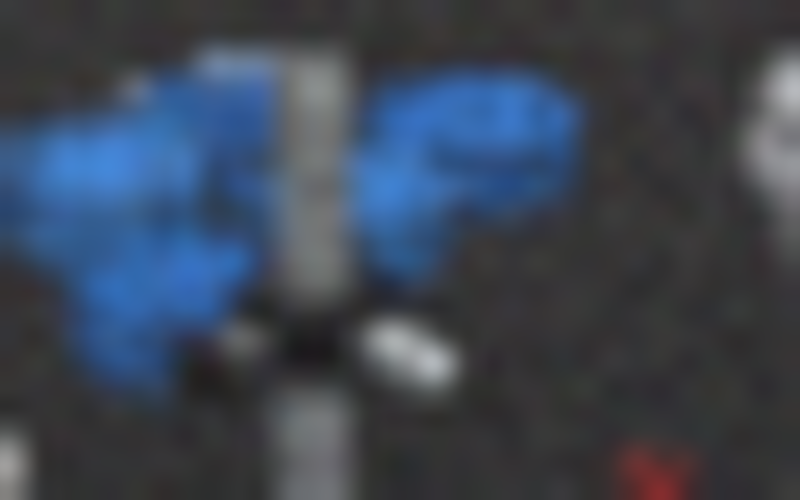

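The collar's centre is at raw row ≈176.2, which puts the pointer at z ≈ 124. The lens is level and needs a shift of about (+14, −226).

Emit:
{"method": "move_arm", "body": {
  "dp": [
    [0, -15, 0],
    [0, -30, 0],
    [0, -35, 0],
    [0, -35, 0],
    [0, -35, 0],
    [0, -30, 0],
    [0, -20, 0],
    [0, -15, 0],
    [0, -8, 0],
    [0, 0, 0]
  ],
  "rotation": [
    [0, 0, 0],
    [0, 0, 0],
    [0, 0, 0],
    [0, 0, 0],
    [0, 0, 0],
    [0, 0, 0],
    [0, 0, 0],
    [0, 0, 0],
    [0, 0, 0],
    [0, 0, 0]
  ],
  "hand": [0, 0, 0, 0, 0, 0, 0, 0, 0, 0]
}}

```text
clock: 11.0
eef_pos: [479.6, -37.4, 90.9]
eef_rot: [-3.142, 0.0, 0.084]
wrist_force: [0.1, 0.6, -0.9]
finger_gap: 13.3
finger_force: 30.0
```

Emit:
{"method": "move_arm", "body": {
  "dp": [
    [3, -2, 0],
    [5, -1, 0],
    [4, 0, 0],
    [2, 0, 0],
    [0, 0, 0],
    [0, 0, 0],
    [0, 0, 0]
  ],
  "rotation": [
    [0, 0, 0],
    [0, 0, 0],
    [0, 0, 0],
    [0, 0, 0],
    [0, 0, 0],
    [0, 0, 0],
    [0, 0, 0]
  ],
  "hand": [0, 0, 0, 0, 0, 0, 0]
}}

```text
clock: 11.88
eef_pos: [493.6, -40.2, 91.0]
eef_rot: [-3.142, -0.0, 0.085]
wrist_force: [0.7, -0.9, -1.1]
finger_gap: 14.1
finger_force: 30.0
```

Run:
```python
from h import *
st=manip.read_state(); p=st['eef_pos']; r=st['eef_rot']; print(p,r)
c=snap('wrist','w5'); pickle.dump((p,r),open('pics/w5p.pkl','wb'));s=snap('scene','s5')
im=np.zeros((600,800,3),np.uint8)
im[:400,:480]=cv2.resize(c['image'][30:230,140:380],(480,400),interpolation=2)
im[:, 485:785]=cv2.resize(s['image'][155:255,200:250],(300,600),interpolation=2)
cv2.imwrite('pics/c7.png',im[:,:,::-1])
for z in(118,122,126,130): print(z,(proj(s,[607.5,-52,z])+.5)*.64-.5)
print('seen tip raw 225.9 177.1 (before ~-0.9 row offset)')
```

```text
[493.58287016 -40.22707598  90.97612087] [-3.14158695e+00 -7.37273755e-05  8.47657832e-02]
118 [226.7   181.068]
122 [226.7  179.98]
126 [226.764 178.828]
130 [226.764 177.676]
seen tip raw 225.9 177.1 (before ~-0.9 row offset)
```

View pics/c7.png

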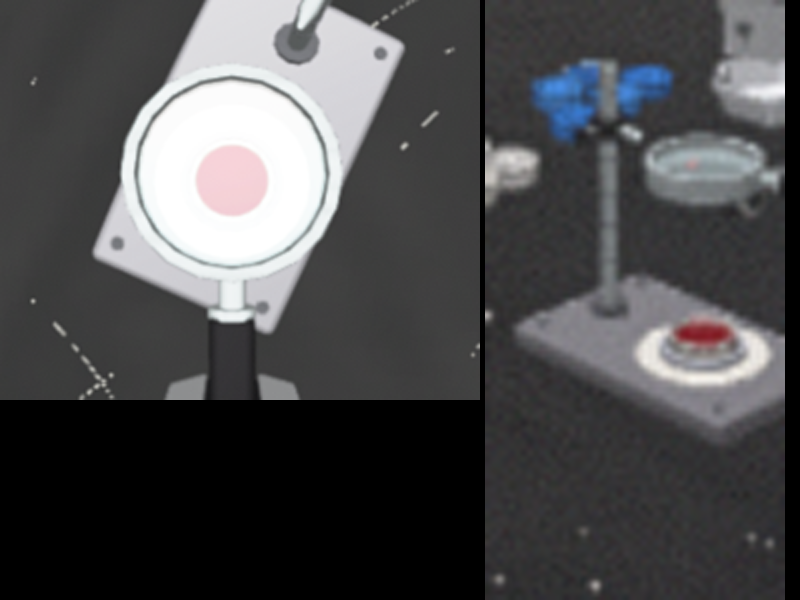

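Run:
```python
from h import *
c=load('w5'); p,r=pickle.load(open('pics/w5p.pkl','rb')); s=load('s5')
W=lambda x,y:(140+x/2-.25,30+y/2-.25)
print('lens',wonz(c,p,r,*W(231.5,172),133),'cap',wonz(c,p,r,*W(232,180),28))
for q in((117,243),(262,307),(380,53)): print('screw',wonz(c,p,r,*W(*q),16))
print('postbase',wonz(c,p,r,*W(297,43),18))
print('lens scene pred',(proj(s,[566,-35,126])+.5)*.64-.5,'seen',200+220/6-.5,155+169/6-.5)
```

```text
lens [566.1 -34.5 133. ] cap [566.2 -34.7  28. ]
screw [531.7  19.   16. ]
screw [505.7 -54.8  16. ]
screw [ 638.2 -101.4   16. ]
postbase [637.  -59.9  18. ]
lens scene pred [235.98  182.796] seen 236.16666666666666 182.66666666666666
```

Run:
```python
from h import *
s=load('s5'); f=lambda X:(proj(s,X)+.5)*.64-.5
u=np.array([np.cos(-.335),np.sin(-.335)]); n=np.array([566,-35]); po=n+75*u
print(po,'top',f([*po,165]),'seen ~219.9,164.5')
for z in(120,124,128,132): print(z,'collar front',f([*(po+[-4,11]),z]),'tip',f([*(n+48*u),z]))
```

```text
[636.83077322 -59.65768774] top [219.788 165.452] seen ~219.9,164.5
120 collar front [219.404 179.532] tip [225.484 180.428]
124 collar front [219.404 178.38 ] tip [225.484 179.276]
128 collar front [219.34  177.292] tip [225.484 178.188]
132 collar front [219.34 176.14] tip [225.548 177.036]
```

Run:
```python
from h import *
a=np.mean([load(f)['image'].astype(float) for f in('scene0','s1','s2','s4','s5')],0)
g=a.min(2)
print('post cols 218..221'); print(dict(zip(range(160,190),g[160:190,218:222].mean(1).round().astype(int))))
print('base',dict(zip(range(198,212),g[198:212,218:222].mean(1).round().astype(int))))
print('tip region'); 
for y in range(172,183): print(y,g[y,214:232].round().astype(int))
```

```text
post cols 218..221
{160: np.int64(73), 161: np.int64(72), 162: np.int64(72), 163: np.int64(70), 164: np.int64(76), 165: np.int64(114), 166: np.int64(117), 167: np.int64(107), 168: np.int64(104), 169: np.int64(104), 170: np.int64(101), 171: np.int64(104), 172: np.int64(101), 173: np.int64(91), 174: np.int64(76), 175: np.int64(53), 176: np.int64(51), 177: np.int64(47), 178: np.int64(64), 179: np.int64(87), 180: np.int64(90), 181: np.int64(82), 182: np.int64(86), 183: np.int64(87), 184: np.int64(87), 185: np.int64(98), 186: np.int64(100), 187: np.int64(94), 188: np.int64(98), 189: np.int64(101)}
base {198: np.int64(87), 199: np.int64(91), 200: np.int64(92), 201: np.int64(92), 202: np.int64(95), 203: np.int64(111), 204: np.int64(111), 205: np.int64(101), 206: np.int64(85), 207: np.int64(81), 208: np.int64(124), 209: np.int64(131), 210: np.int64(130), 211: np.int64(131)}
tip region
172 [ 51  57  58  61  69 104 118 113  75  68  67  65  68  71  70  70  70  71]
173 [ 57  57  56  53  59  93 109 103  64  59  60  66  66  68  70  71  71  70]
174 [56 56 54 51 54 74 90 85 56 44 53 57 59 59 62 62 64 65]
175 [54 53 50 55 46 52 60 54 49 69 62 54 53 56 54 57 57 58]
176 [ 51  49  63  92  73  43  42  46  87 146 126  85  57  54  54  53  54  51]
177 [ 45  40  44  61  57  47  40  45  65 108 137 156  76  52  54  55  54  55]
178 [51 43 42 49 53 66 70 66 49 63 81 94 59 54 59 65 67 72]
179 [ 54  51  53  50  61  88 103  95  59  54  56  57  55  61  69  69  64  67]
180 [ 52  51  55  54  63  93 106 100  62  60  54  54  60  75  67  65  69  70]
181 [51 52 49 52 56 81 99 92 64 53 50 52 62 79 69 71 72 74]
182 [ 49  50  50  51  59  88 101  98  60  51  51  51  59  75  74  74  73  69]
```

Emit:
{"method": "move_arm", "body": {
  "dp": [
    [0, 0, 2],
    [0, 0, 2],
    [0, 0, 0],
    [0, 0, 0],
    [0, 0, 0],
    [0, 0, 0],
    [0, 0, 0],
    [0, 0, 0]
  ],
  "rotation": [
    [0, 0, 0],
    [0, 0, 0],
    [0, 0, 0],
    [0, 0, 0],
    [0, 0, 0],
    [0, 0, 0],
    [0, 0, 0],
    [0, 0, 0]
  ],
  "hand": [0, 0, 0, 0, 0, 0, 0, 0]
}}

```text
clock: 12.98
eef_pos: [493.6, -40.2, 94.9]
eef_rot: [-3.142, -0.0, 0.085]
wrist_force: [0.1, 0.9, -1.2]
finger_gap: 12.9
finger_force: 30.0
```

```bash
python3 -c "
from cell import manip
s=manip.read_state();print(s['eef_pos'],s['finger_force']);print(manip.sign_off())"
```

```text
[493.629895   -40.24354926  94.93937814] 29.99661684036255
the job is handed in; nothing more can be done
None
```

I pressed the pedal to its stop and released it, and handed in the job with the loupe held level over the cap: lens within about 1 mm of the nest axis by the wrist camera, and at about 130 mm, my estimate of the pointer height (good to a few mm); no verdict was returned.

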